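# Pry open the control box

## Robot

A 7-joint arm with a two-finger parallel gripper is mounted at the origin on the work surface. World frame = base frame: x ahead of the robot, y to its left, z up, the work surface at z = 0. Lengths are in m, angles in rad, forces in N, time in s.
With the tool pointing down it reaches from about 0.4 to 0.85 m from the base axis. Payload 10.4 kg.
Tool frame: the origin (TCP) lies between the finger pads; the fingertips stand manip.tip_extent ahead of it and the grasp point (between the pads) lies 6 mm ahead of it (manip.tip_extent is the distance from the TCP to the fingertips, in m); z points along the fingers, y is the line along which they close (so a half turn about z gives the same grasp; the last joint's range is limited). The gripper opens to 85 mm and grips with 20 to 120 N. Pads are 22 mm wide; open, the fingers measure 114 mm over their backs; the gripper's body (76 mm by 85 mm) begins 54 mm behind the grasp point. The pads swing forward as they close: fully open they stand 13 mm farther back than shut.
Start: joints at [1.31, 0.332, -0.065, 1.46, 0.022, 1.35, -0.088], TCP at [0.147, -0.607, 0.256] pointing down, gripper open.
Joint ranges: [-2.6, 2.6], [-0.5, 2.12], [-1.47, 1.34], [0.16, 2.42], [-1.27, 4.41], [0.06, 2.06], [-2.6, 2.6]. Speed limits (rad/s): [2.22, 2.22, 2.79, 2.79, 3.14, 3.14, 3.14].

## Interface

Orientations are given as a unit quaternion [x, y, z, w].
In Python, from workcell import get_obs, optics, workorder, manip gives the robot as it stands.
- The arm moves only by the tool jog_arm, never from a script. Its argument "increments" is a list of rows, each a list of 7 numbers: the shift along the tool's x, y, z in m, then the turn, a rotation vector about the tool's x, y, z in rad, then the opening, from -1 (shut) to 1 (fully open). A call has 1 to 5 rows; each row is the pose to reach, as a shift and turn from the pose commanded when the call began, along the tool's axes at that moment; what a row does not reach only later rows make up. A row lasts 1/12 s, in which the tool goes at most 41.7 mm and 7.16 degrees, less where a joint would pass 70% of its speed; a pose out of reach is approached as far as the arm can. A call with a gripper value outside its range is refused whole. The fingers move at their own pace and stop on an object; "grip_force" is the grip in N (left out, the last holds). Time passes only in rows, so rows that repeat a pose let the fingers close. It gives the time, the measured TCP pose, the force, the opening and the grip force at its end, in the units of the state.
- get_obs(): the state, without advancing time (a new reading comes with each control period).
- optics.camera(name): name is "side" or "top"; returns a dict with "color" (384x512x3 uint8, red, green, blue), "depth" (384x512 float32, m along the optical axis (not along the pixel's ray), 0 where there is no reading), "K" (3x3 intrinsics, pixels), "R" (3x3) and "t" (3): a world point X has camera coordinates R X + t. Camera axes: x right, y down, z forward; pixel columns grow to the right and rows downward; lengths in m; the calibration is good to about 2 mm. A picture is of the moment at which its call begins.
- workorder.hand_in(): hands the job in; it is judged then, once.
The state is a dict: "clock": time; "joint_pos": joint angles; "joint_velocities": joint speeds; "tau": joint torques, N m; "position": TCP position; "ee_rot": TCP orientation; "ft_force": force on the tool from outside, world axes, zero at the start; "torque": the same for the moment, N m; "grip_width": opening from 0.0 (shut) to 1.0 (fully open); "grasp_force": force on a finger pad.
Only numpy, scipy, OpenCV 4.12 (cv2) and the standard library are available. Lean on these libraries where they do the work, as an engineer would, in place of code of your own. Each camera call takes 0.05 s, during which the arm holds its last target. There are 200 camera calls.

## Task

The control box on the bench has to be opened for inspection, and its stiff hinged cover has no handle: take the wooden-handled pry tool, slip its blade into the notch in the box's front under the cover, and gently lever and push the cover up with the tool until it stands upright or leans back. Touch the box with the tool only, never with the gripper or arm. Then lay the tool down gently, flat on the black rubber mat with its whole length on the mat, and leave the other things on the bench where they are.

Things in the scene. Friction and masses are not known exactly. Their poses are not given: they have to be found in the camera images.
- box: grey steel control box, 110 mm deep (its x), 160 mm wide (its y), 80 mm high without the cover, fixed to the bench by a 22 mm wide flange at each side; walls 4 mm. Origin under its centre; its -x side is the front, with the notch, and faces roughly to the robot. Low switchgear inside, up to 55 mm high. The cover is a part of it.
- notch (a point): middle of the notch's mouth in the outer face of the front wall, at the top: the notch is 56 mm wide (along y), 10 mm high, from 70 to 80 mm above the bench; the cover's underside closes its top, and behind the 4 mm wall the box is open inside. The point lies 75 mm above the bench; its axes are the box's, +x leads in.
- cover (a joint): angle of the box's cover: 0 shut, 1.57 upright, stop at 1.9. A plate 110 x 160 x 6 mm that lies flush on the walls, hinged along the box's far (+x) top edge; its hinge is stiff and it stays where it is left. About 4 N under its front edge moves it.
- cover_hinge (a point): middle of the hinge line, at the box's far top edge, 80 mm above the bench; the line runs along the box's y
- cover_edge (a point): middle of the underside of the cover's front edge, 110 mm from the hinge line; moves with the cover
- pry: pry tool, 195 mm long, 0.15 kg, lying on its handle: wooden handle 110 mm long (its x) x 24 mm wide (y) x 28 mm high (z), and a flat steel blade 85 mm long, 22 mm wide (y), 4 mm thick (z), out of the handle's +x end at its mid height. Origin under the handle's centre, on the underside.
- pry_grip (a point): middle of the handle's height, 15 mm from the handle's centre towards the blade: near the tool's balance point and a good place to grip across the 24 mm width
- pry_tip (a point): middle of the blade's tip edge, 140 mm from the handle's centre along the tool's +x, at mid thickness (14 mm above the underside)
- pry_end (a point): centre of the handle's butt, 55 mm from the handle's centre along -x
- mat: flat black rubber mat, 270 mm (its x) x 130 mm (its y), 4 mm thick, fixed to the bench; origin under its centre
- screwdriver: a screwdriver with a black handle, 200 mm long, lying near the right side of the bench; a bystander; origin under its middle
- tape: a roll of grey tape lying flat, 90 mm across, 45 mm high; a bystander; origin under its centre
- offcut: a wooden block, 70 x 90 x 45 mm; a bystander; origin under its centre
- can: an upright can, 60 mm across, 130 mm high; a bystander; origin under its centre
- mug: a white mug, 80 mm across, 90 mm high, handle to its own +y; a bystander; origin under its centre
There are look-alikes about, which are no part of the job. Leave any green look-alike of the box alone.

How it is judged:
By the outcome, as a careful person would: the job done as asked, in the order asked, and still so for the second after the job is handed in, with the robot touching nothing.
It also fails if it takes over 61 s, if anything falls off the work surface, if the arm or the gripper's body presses on something with over 40 N, if the wrist force passes 120 N, or if a joint passes its speed limit or range.

## Working session

There is one attempt and no reset: what is moved stays moved. The work goes in short steps, Python scripts to look and compute and a tool call to move; the robot and the scene stay as the last step left them, time stands still between calls to the robot, and variables do not carry over. Pictures are saved under pics/ and viewed, at most 10 in all, crops included, and the job is handed in when it is done.

Besides the shell and the picture viewer there is one more tool, called after ">>>" as name(argument=value, ...) on one line, values as JSON. jog_arm: Moves the arm, as the interface text tells. Its arguments: {"type":"object","properties":{"increments":{"type":"array"},"grip_force":{"type":"number"}},"required":["increments"]}

```bash
ls; mkdir -p pics; python3 - <<'E'
from workcell import get_obs, optics, manip
import cv2, numpy as np
o=get_obs(); print({k:np.round(v,3) for k,v in o.items()}); print(manip.tip_extent)
for n in("top","side"):
    c=optics.camera(n); cv2.imwrite(f"pics/{n}0.png",cv2.resize(c["color"][:,:,::-1],(800,600))); np.savez(f"{n}0.npz",**c); print(n,c["K"],c["R"],c["t"])
E
```

```text
pics
{'clock': np.float64(0.0), 'joint_pos': array([ 1.31 ,  0.333, -0.065,  1.461,  0.022,  1.35 , -0.088]), 'joint_velocities': array([ 0.001,  0.001, -0.   , -0.   , -0.001,  0.001,  0.001]), 'tau': array([ 0.0000e+00, -6.2545e+01,  4.9000e-02, -3.9162e+01,  1.6000e-02,
        1.0000e-02,  0.0000e+00]), 'position': array([ 0.147, -0.607,  0.255]), 'ee_rot': array([ 0.993,  0.119, -0.   , -0.001]), 'ft_force': array([-1.085, -0.088, -0.105]), 'torque': array([-0.038,  0.007,  0.017]), 'grasp_force': np.float64(0.0), 'grip_width': np.float64(1.002)}
0.025
top [[425.02620538   0.         260.37956932]
 [  0.         425.02620538 187.46228733]
 [  0.           0.           1.        ]] [[ 2.52902522e-02 -9.99677640e-01  2.24058467e-03]
 [-9.95626421e-01 -2.53892739e-02 -8.99078145e-02]
 [ 8.99357186e-02  4.30060172e-05 -9.95947571e-01]] [-0.05472779  0.52290164  1.36842751]
side [[420.9406601    0.         255.00888041]
 [  0.         420.9406601  195.55470909]
 [  0.           0.           1.        ]] [[-0.68478744 -0.72829981 -0.02540765]
 [-0.34973409  0.35902709 -0.865324  ]
 [ 0.63933734 -0.58367708 -0.50056851]] [0.3144845  0.28288551 1.24610755]
```

View pics/top0.png

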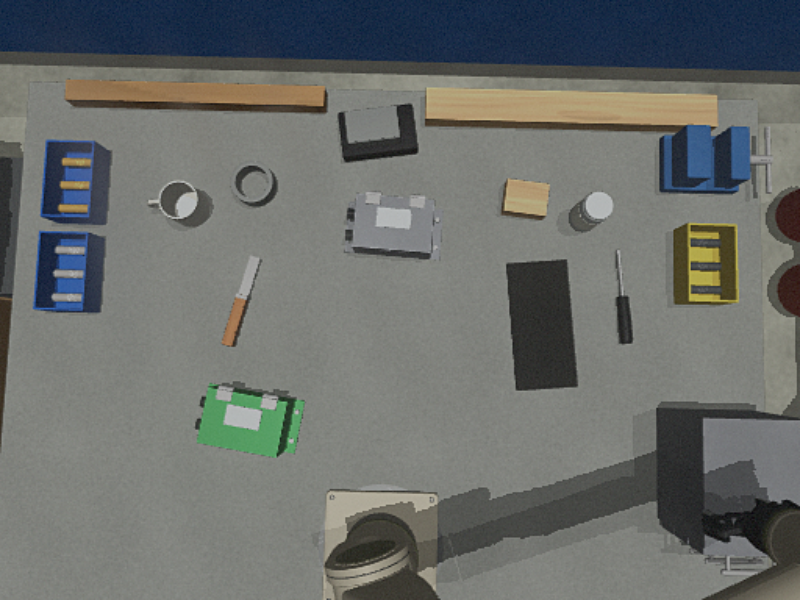

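View pics/side0.png

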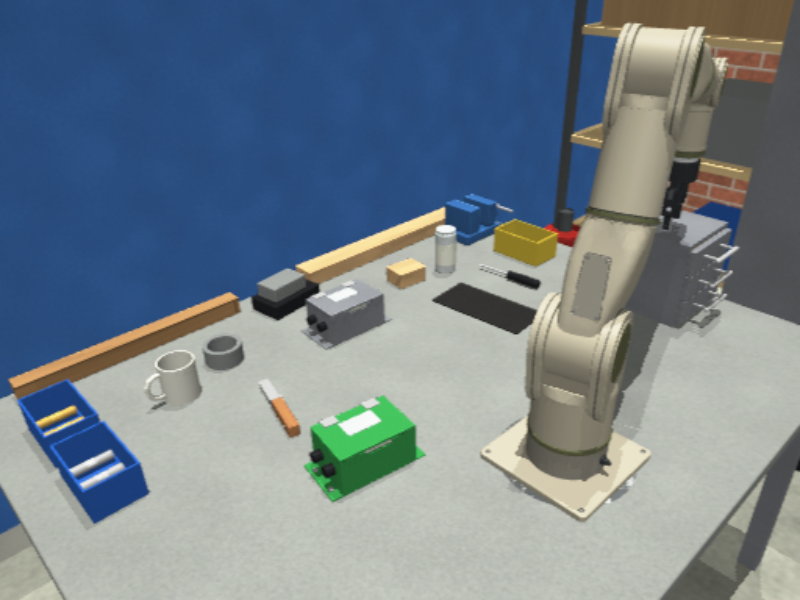

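The top view (800 px scale) shows:
- **Pry tool:** wooden handle at (235,320), blade tip at (254,258). The only look-alike is the black-handled screwdriver at (623,295).
- **Box:** grey at (395,225). Look-alikes are the green box (250,420) and the black case (378,132).
- **Mat:** black at (542,325).

I'm choosing the orange-handled tool and the grey box. Next I'll measure both and check them in a close crop.

```bash
cat > h.py <<'E'
import numpy as np, cv2
def load(n): return dict(np.load(n))
def cloud(c):
    "world XYZ for every pixel"
    h,w=c["depth"].shape; v,u=np.mgrid[:h,:w]; z=c["depth"]
    P=np.stack([(u-c["K"][0,2])/c["K"][0,0]*z,(v-c["K"][1,2])/c["K"][1,1]*z,z],-1)
    return (P-c["t"])@c["R"]
def ray(c,u,v,h):
    "pixel on plane z=h"
    d=c["R"].T@np.linalg.inv(c["K"])@[u,v,1]; o=-c["R"].T@c["t"]; return o+d*(h-o[2])/d[2]
def proj(c,X):
    p=c["K"]@(c["R"]@np.asarray(X,float)+c["t"]); return p[:2]/p[2]
def rect(P):
    r=cv2.minAreaRect(np.float32(P[:,:2])); return np.round(r[0],4),np.round(r[1],4),round(r[2],2),np.round(cv2.boxPoints(r),4).tolist()
E
python3 - <<'E'
from h import *
c=load("top0.npz"); P=cloud(c); I=c["color"].astype(int)
def reg(x0,x1,y0,y1):
    m=np.zeros(I.shape[:2],bool); m[int(y0/1.5625):int(y1/1.5625),int(x0/1.5625):int(x1/1.5625)]=1; return m
z=P[...,2]
R=reg(210,275,245,355)
han=R&(I[...,0]-I[...,2]>40); print("bench z",np.median(z[reg(420,480,330,400)]),"handle",han.sum(),np.percentile(z[han],[5,50,95]),rect(P[han]))
bl=R&~han&(z>0.008)&(P[...,2]<.03); print("blade",bl.sum(),np.median(z[bl]),rect(P[bl]))
top=reg(335,450,185,265)&(z>0.078)&(z<.095); print("cover",top.sum(),np.median(z[top]),rect(P[top]))
m=reg(490,595,245,405)&(I.sum(2)<120); print("mat",m.sum(),np.median(z[m]),rect(P[m]))
a=cv2.resize(c["color"][155:230,135:185][:,:,::-1],None,fx=6,fy=6,interpolation=2)
b=cv2.resize(c["color"][115:175,210:290][:,:,::-1],None,fx=5,fy=5,interpolation=2)
o=np.zeros((450,700,3),np.uint8);o[:,:300]=a;o[:300,300:]=b;cv2.imwrite("pics/crop.png",o)
s=load("side0.npz");cv2.imwrite("pics/crops.png",cv2.resize(s["color"][170:290,160:260][:,:,::-1],None,fx=5,fy=5,interpolation=2))
E
```

```text
bench z 0.0006921570644214767 handle 222 [0.02412324 0.02864674 0.03293486] (array([0.4557, 0.3188]), array([0.0242, 0.101 ]), 74.81, [[0.40380001068115234, 0.32030001282691956], [0.5012999773025513, 0.2939000129699707], [0.5076000094413757, 0.3172999918460846], [0.4101000130176544, 0.34369999170303345]])
blade 277 0.01608978387195756 (array([0.5056, 0.3081]), array([0.234 , 0.1353]), 2.98, [[0.38519999384880066, 0.36959999799728394], [0.3921999931335449, 0.23440000414848328], [0.6258999705314636, 0.24660000205039978], [0.6189000010490417, 0.38179999589920044]])
cover 1791 0.08674077794156028 (array([ 0.6649, -0.0093]), array([0.1604, 0.1187]), 86.94, [[0.6013000011444092, -0.08630000054836273], [0.7197999954223633, -0.09260000288486481], [0.7283999919891357, 0.06759999692440033], [0.6098999977111816, 0.0738999992609024]])
mat 285 0.004576320211584028 (array([ 0.4675, -0.326 ]), array([0.2677, 0.1276]), 5.21, [[0.32839998602867126, -0.27459999918937683], [0.3400000035762787, -0.4016999900341034], [0.6065999865531921, -0.3774000108242035], [0.5950000286102295, -0.25029999017715454]])
```

View pics/crop.png

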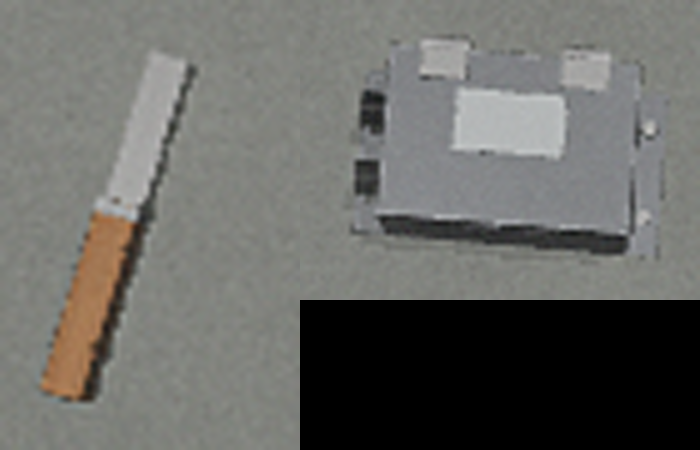

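The crop confirms the tool (tip middle about (169,57), butt middle about (67,393)) and the grey box (cover front corners (382,215) and (632,235), back corners (392,42) and (640,62)).

```bash
python3 - <<'E'
from h import *
from workcell import get_obs
from scipy.spatial.transform import Rotation as Ro
c=load("top0.npz")
f=lambda x,y,s,ox,oy,h: ray(c,(x+.5)/s-.5+ox,(y+.5)/s-.5+oy,h)
tip=f(169,57,6,135,155,.016); butt=f(67,393,6,135,155,.028); jn=f(115,213,6,135,155,.028)
print("tip",tip,"butt",butt,"join",jn,np.linalg.norm((tip-butt)[:2]),np.degrees(np.arctan2(*(tip-butt)[1::-1])))
B=[f(x-300,y,5,210,115,.086) for x,y in((382,215),(632,235),(640,62),(392,42))]
print(np.round(B,4)); 
fm=(B[0]+B[1])/2; hm=(B[2]+B[3])/2; print("front",fm,"hinge",hm,np.linalg.norm(fm-hm),np.linalg.norm(B[0]-B[1]),"yaw",np.degrees(np.arctan2(*(hm-fm)[1::-1])),np.degrees(np.arctan2(*(B[0]-B[1])[1::-1]))-90)
o=get_obs(); print(Ro.from_quat(o["ee_rot"]).as_matrix().round(3))
E
```

```text
tip [0.59420246 0.28337588 0.016     ] butt [0.40815584 0.32721058 0.028     ] join [0.50628228 0.30597582 0.028     ] 0.191140856847322 -13.25774417847678
[[ 0.6101  0.0691  0.086 ]
 [ 0.6014 -0.0885  0.086 ]
 [ 0.7122 -0.0911  0.086 ]
 [ 0.721   0.0664  0.086 ]]
front [ 0.60572914 -0.00968527  0.086     ] hinge [ 0.71660905 -0.01236718  0.086     ] 0.11091234212337227 0.15784009082714576 yaw -1.3855760649661493 -3.149966547514424
[[ 0.972  0.236 -0.   ]
 [ 0.236 -0.972  0.001]
 [-0.    -0.001 -1.   ]]
```

View pics/crops.png

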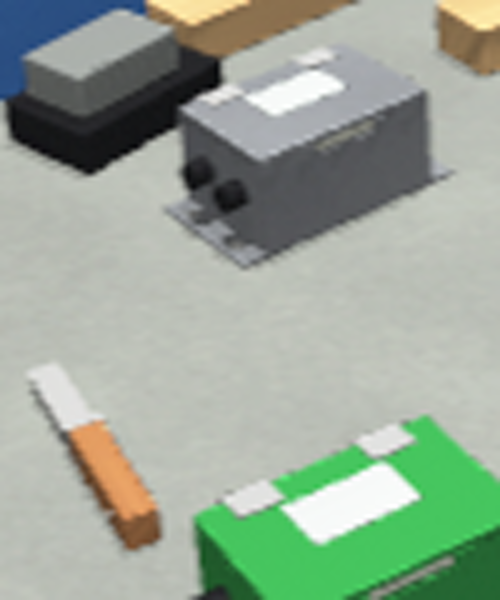

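>>> jog_arm(increments=[[0.035,-0.018,0,0,0,0,1],[0.07,-0.036,0,0,0,0,1],[0.105,-0.054,0,0,0,0,1],[0.14,-0.072,0,0,0,0,1],[0.175,-0.09,0,0,0,0,1]])

```text
clock: 0.52
position: [0.2971, -0.4771, 0.2561]
ee_rot: [0.993, 0.119, -0.0, -0.0]
ft_force: [0.0, -1.0, -0.0]
grip_width: 0.999
grasp_force: 0.0
```

>>> jog_arm(increments=[[0.035,-0.018,0,0,0,0,1],[0.07,-0.036,0,0,0,0,1],[0.105,-0.054,0,0,0,0,1],[0.14,-0.072,0,0,0,0,1],[0.175,-0.09,0,0,0,0,1]])

```text
clock: 0.93
position: [0.446, -0.3485, 0.2562]
ee_rot: [0.993, 0.119, -0.0, -0.0]
ft_force: [0.6, -0.3, -1.0]
grip_width: 1.0
grasp_force: 0.0
```

```bash
cat > go.py <<'E'
"go.py x y z yaw_deg pitch_deg(tip up): shift and turn in tool axes from the measured pose"
import sys, numpy as np
from workcell import get_obs
from scipy.spatial.transform import Rotation as Ro
x,y,z,yaw,pit=map(float,sys.argv[1:]); o=get_obs()
R=Ro.from_quat(o["ee_rot"]); T=Ro.from_euler("ZY",[yaw,-pit],degrees=True)*Ro.from_euler("x",180,degrees=True)
print("t",round(o["clock"],2),"pos",np.round(o["position"],4),"F",np.round(o["ft_force"],1),"M",np.round(o["torque"],2),"w",round(o["grip_width"],3),"gf",round(o["grasp_force"],1))
e=(R*Ro.from_euler("x",180,degrees=True)).as_euler("ZYX",degrees=True); print("yaw/pitch/roll",np.round(e*[1,-1,1],2))
print("shift",np.round(R.inv().apply([x,y,z]-o["position"]),4),"turn",np.round((R.inv()*T).as_rotvec(),4))
E
python3 go.py 0.48 0.311 0.12 -13.6 0
```

```text
t 0.93 pos [ 0.446  -0.3485  0.2562] F [ 0.6 -0.3 -1. ] M [-0.04 -0.05  0.04] w 1.0 gf 0.0
yaw/pitch/roll [ 1.361e+01 -1.000e-02  0.000e+00]
shift [ 0.1883 -0.633   0.1362] turn [0.000e+00 2.000e-04 4.749e-01]
```

>>> jog_arm(increments=[[0.012,-0.039,0,0,0,0,1],[0.024,-0.078,0,0,0,0,1],[0.036,-0.117,0,0,0,0,1],[0.048,-0.156,0,0,0,0,1],[0.06,-0.195,0,0,0,0,1]])

```text
clock: 1.35
position: [0.4569, -0.1444, 0.256]
ee_rot: [0.993, 0.119, -0.0, 0.0]
ft_force: [1.7, 0.1, -0.2]
grip_width: 1.0
grasp_force: 0.0
```

>>> jog_arm(increments=[[0.012,-0.039,0,0,0,0,1],[0.024,-0.078,0,0,0,0,1],[0.036,-0.117,0,0,0,0,1],[0.048,-0.156,0,0,0,0,1],[0.06,-0.195,0,0,0,0,1]])

```text
clock: 1.77
position: [0.4692, 0.0591, 0.2563]
ee_rot: [0.993, 0.118, 0.0, 0.0]
ft_force: [2.0, -1.4, -0.1]
grip_width: 1.0
grasp_force: 0.0
```

>>> jog_arm(increments=[[0.012,-0.039,0,0,0,0.1,1],[0.024,-0.078,0,0,0,0.2,1],[0.036,-0.117,0,0,0,0.3,1],[0.048,-0.156,0,0,0,0.4,1],[0.06,-0.195,0,0,0,0.475,1]])

```text
clock: 2.18
position: [0.4811, 0.2415, 0.2561]
ee_rot: [0.993, -0.12, 0.0, 0.0]
ft_force: [0.0, -0.5, -0.0]
grip_width: 0.996
grasp_force: 0.0
```

```bash
python3 go.py 0.4804 0.3113 0.12 -13.6 0
```

```text
t 2.18 pos [0.4811 0.2415 0.2561] F [ 0.  -0.5 -0. ] M [-0.06 -0.04  0.03] w 0.996 gf 0.0
yaw/pitch/roll [-1.376e+01  1.000e-02 -5.000e-02]
shift [-0.0173 -0.0678  0.136 ] turn [ 0.0009 -0.0002 -0.0027]
```

>>> jog_arm(increments=[[-0.01,-0.03,0.02,0,0,0,1],[-0.015,-0.056,0.05,0,0,0,1],[-0.015,-0.056,0.085,0,0,0,1],[-0.015,-0.056,0.12,0,0,0,1],[-0.015,-0.056,0.12,0,0,0,1]])

```text
clock: 2.6
position: [0.476, 0.297, 0.1296]
ee_rot: [0.993, -0.116, -0.004, 0.003]
ft_force: [-0.4, -0.9, -0.6]
grip_width: 1.002
grasp_force: 0.0
```

>>> jog_arm(increments=[[0,0,0,0,0,0,1],[0,0,0,0,0,0,1]])

```text
clock: 2.77
position: [0.4801, 0.2993, 0.1383]
ee_rot: [0.993, -0.116, 0.001, -0.001]
ft_force: [0.1, -0.2, 0.4]
grip_width: 1.002
grasp_force: 0.0
```

```bash
python3 go.py 0.4804 0.3113 0.030 -13.6 0; python3 - <<'E'
from workcell import optics
import cv2
c=optics.camera("top");cv2.imwrite("pics/g1.png",cv2.resize(c["color"][150:240,110:210][:,:,::-1],None,fx=6,fy=6,interpolation=2))
E
```

```text
t 2.77 pos [0.4801 0.2993 0.1383] F [ 0.1 -0.2  0.4] M [ 0.02  0.03 -0.  ] w 1.002 gf 0.0
yaw/pitch/roll [-13.38   0.08   0.07]
shift [-0.0027 -0.0116  0.1083] turn [-0.0013 -0.0014  0.0039]
```

>>> jog_arm(increments=[[-0.003,-0.012,0,0,0,0,1],[-0.003,-0.012,0.03,0,0,0,1],[-0.003,-0.012,0.06,0,0,0,1],[-0.003,-0.012,0.085,0,0,0,1],[-0.003,-0.012,0.1,0,0,0,1]])

```text
clock: 3.23
position: [0.4798, 0.3109, 0.0361]
ee_rot: [0.993, -0.117, 0.0, -0.0]
ft_force: [-0.7, 0.5, -0.7]
grip_width: 1.0
grasp_force: 0.0
```

>>> jog_arm(increments=[[0,0,0.004,0,0,0,1],[0,0,0.008,0,0,0,1],[0,0,0.008,0,0,0,1]])

```text
clock: 3.48
position: [0.4802, 0.3116, 0.0297]
ee_rot: [0.993, -0.117, 0.001, -0.001]
ft_force: [0.1, 1.0, 0.7]
grip_width: 1.001
grasp_force: 0.0
```

>>> jog_arm(increments=[[0,0,0,0,0,0,-0.2],[0,0,0,0,0,0,-0.5],[0,0,0,0,0,0,-1],[0,0,0,0,0,0,-1],[0,0,0,0,0,0,-1]], grip_force=100)

```text
clock: 3.9
position: [0.4795, 0.3113, 0.0287]
ee_rot: [0.993, -0.116, 0.0, -0.0]
ft_force: [0.2, -0.6, 0.8]
grip_width: 0.297
grasp_force: 0.0
```

```bash
python3 go.py 0.4804 0.3113 0.12 -13.6 0; python3 - <<'E'
from workcell import optics
import cv2,numpy as np
c=optics.camera("side");np.savez("s1.npz",**c);cv2.imwrite("pics/g2.png",cv2.resize(c["color"][180:300,120:260][:,:,::-1],None,fx=5,fy=5,interpolation=2))
E
```

```text
t 3.9 pos [0.4795 0.3113 0.0287] F [ 0.2 -0.6  0.8] M [-0.02  0.03  0.05] w 0.297 gf 0.0
yaw/pitch/roll [-13.37   0.03   0.03]
shift [ 0.0009 -0.0003 -0.0912] turn [-0.0004 -0.0005  0.004 ]
```

View pics/g2.png

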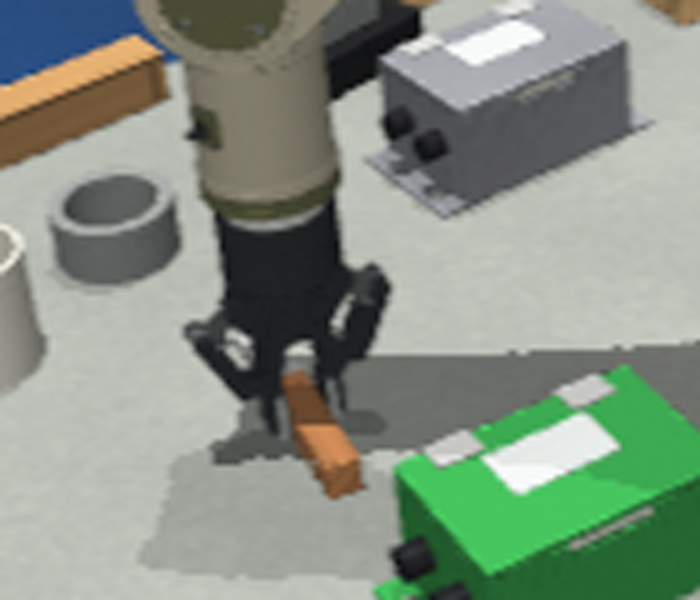

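The fingers straddle the handle at crop (310,400). I'll finish closing and lift.

>>> jog_arm(increments=[[0,0,0,0,0,0,-1],[0,0,0,0,0,0,-1],[0,0,0,0,0,0,-1],[0,0,0,0,0,0,-1]], grip_force=100)

```text
clock: 4.28
position: [0.4798, 0.3115, 0.0291]
ee_rot: [0.993, -0.116, 0.001, -0.0]
ft_force: [-1.3, -0.3, 6.3]
grip_width: 0.258
grasp_force: 98.9
```

>>> jog_arm(increments=[[0,0,-0.01,0,0,0,-1],[0,0,-0.04,0,0,0,-1],[0,0,-0.08,0,0,0,-1],[0,0,-0.11,0,0,0,-1],[0,0,-0.13,0,0,0,-1]])

```text
clock: 4.7
position: [0.4799, 0.3118, 0.1623]
ee_rot: [0.993, -0.116, 0.001, -0.001]
ft_force: [1.7, 0.1, -1.4]
grip_width: 0.258
grasp_force: 98.0
```

```bash
python3 go.py 0.43 0 0.13 -2.8 0
```

```text
t 4.7 pos [0.4799 0.3118 0.1623] F [ 1.7  0.1 -1.4] M [ 0.05 -0.03 -0.01] w 0.258 gf 98.0
yaw/pitch/roll [-13.35   0.14   0.14]
shift [0.0234 0.3149 0.0316] turn [-0.0022 -0.0026 -0.1842]
```

>>> jog_arm(increments=[[0.003,0.035,0,0,0,0,-1],[0.006,0.07,0,0,0,0,-1],[0.009,0.105,0,0,0,0,-1],[0.012,0.14,0,0,0,0,-1],[0.012,0.16,0,0,0,0,-1]])

```text
clock: 5.12
position: [0.4534, 0.1487, 0.1586]
ee_rot: [0.993, -0.118, -0.0, 0.001]
ft_force: [1.1, -0.3, -1.7]
grip_width: 0.266
grasp_force: 98.4
```

>>> jog_arm(increments=[[0.003,0.035,0,0,0,-0.05,-1],[0.006,0.07,0,0,0,-0.1,-1],[0.009,0.105,0,0,0,-0.15,-1],[0.012,0.14,0,0,0,-0.184,-1],[0.012,0.157,0,0,0,-0.184,-1]])

```text
clock: 5.53
position: [0.4283, -0.0068, 0.1587]
ee_rot: [1.0, -0.025, -0.0, 0.0]
ft_force: [-0.3, -0.2, -1.2]
grip_width: 0.259
grasp_force: 98.3
```

>>> jog_arm(increments=[[0,0,0,0,0,0,-1],[0,0,0,0,0,0,-1],[0,0,0,0,0,0,-1]])

```text
clock: 5.78
position: [0.4295, -0.0019, 0.1587]
ee_rot: [1.0, -0.024, 0.0, -0.0]
ft_force: [-0.2, 0.6, -1.6]
grip_width: 0.263
grasp_force: 98.3
```

```bash
python3 go.py 0.46 -0.003 0.084 -2.8 0;  python3 - <<'E'
from h import *
from workcell import optics
for n in("side","top"):
    c=optics.camera(n);np.savez(n+"2.npz",**c)
    if n=="side": a=cv2.resize(c["color"][130:250,170:310][:,:,::-1],None,fx=5,fy=5,interpolation=2); cv2.imwrite("pics/p3.png",a)
P=cloud(load("top2.npz"));z=P[...,2]
m=(z>.10)&(z<.16)&(P[...,0]>.50)&(P[...,0]<.62)&(abs(P[...,1])<.08)
print(m.sum(),np.median(z[m]),rect(P[m])); 
Q=P[m]
for x in np.arange(.5,.62,.01):
    k=abs(Q[:,0]-x)<.005
    if k.sum(): print(round(x,3),k.sum(),Q[k].mean(0).round(4))
E
```

```text
t 5.78 pos [ 0.4295 -0.0019  0.1587] F [-0.2  0.6 -1.6] M [ 0.07  0.01 -0.02] w 0.263 gf 98.3
yaw/pitch/roll [-2.78  0.02  0.02]
shift [ 0.0305 -0.0003  0.0747] turn [-0.0003 -0.0004  0.0004]
113 0.14651965562689345 (array([ 0.5257, -0.0068]), array([0.0218, 0.0436]), 86.6, [[0.5033000111579895, -0.01640000008046627], [0.5468000173568726, -0.01899999938905239], [0.5480999946594238, 0.00279999990016222], [0.5045999884605408, 0.0052999998442828655]])
0.5 7 [ 0.5046 -0.0047  0.1447]
0.51 25 [ 0.5103 -0.0065  0.1463]
0.52 22 [ 0.5194 -0.0068  0.1469]
0.53 28 [ 0.5301 -0.007   0.1464]
0.54 23 [ 0.5407 -0.0077  0.1463]
0.55 8 [ 0.5466 -0.008   0.1465]
```

View pics/p3.png

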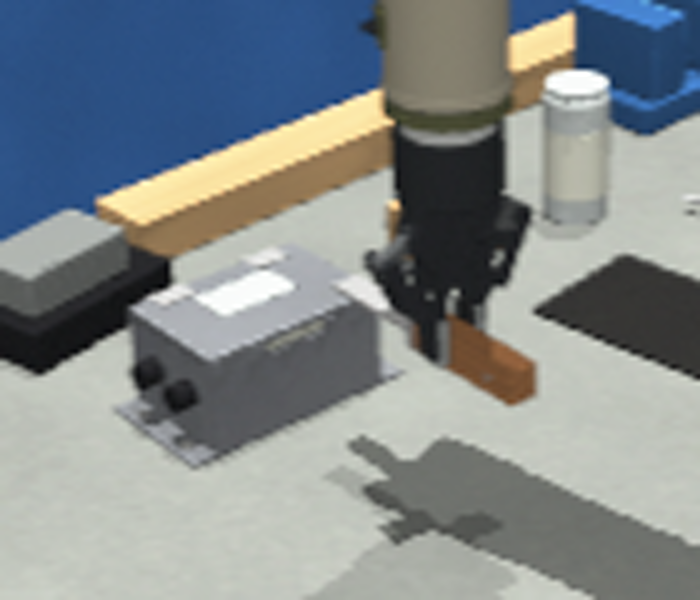

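The side crop shows the tool level in the grip, with the notch as a light slot at (298,335). In the depth data the blade top is at z≈0.146 and the tip at x≈0.549, which fits the grasp geometry. Next I lower it to notch height, then insert.

>>> jog_arm(increments=[[0,0,0.02,0,0,0,-1],[0,0,0.045,0,0,0,-1],[0.01,0,0.065,0,0,0,-1],[0.03,0,0.069,0,0,0,-1],[0.045,0,0.069,0,0,0,-1]])

```text
clock: 6.3
position: [0.4742, -0.0039, 0.0876]
ee_rot: [1.0, -0.024, -0.001, -0.0]
ft_force: [0.3, 0.1, -0.4]
grip_width: 0.256
grasp_force: 98.3
```

>>> jog_arm(increments=[[0,0,0,0,0,0,-1],[0,0,0,0,0,0,-1],[0,0,0,0,0,0,-1]])

```text
clock: 6.55
position: [0.4738, -0.0043, 0.0892]
ee_rot: [1.0, -0.024, -0.0, -0.0]
ft_force: [-0.6, -0.2, -1.9]
grip_width: 0.261
grasp_force: 98.3
```

```bash
python3 go.py 0.499 -0.0053 0.0897 -2.8 0;  python3 - <<'E'
from h import *
from workcell import optics
c=optics.camera("top");P=cloud(c);z=P[...,2]
m=(z>.06)&(z<.082)&(P[...,0]>.545)&(P[...,0]<.608)&(abs(P[...,1]+.01)<.03)
print(m.sum(),np.median(z[m]),rect(P[m]))
c=optics.camera("side");a=cv2.resize(c["color"][170:230,185:285][:,:,::-1],None,fx=8,fy=8,interpolation=2); cv2.imwrite("pics/p4.png",a)
E
```

```text
t 6.55 pos [ 0.4738 -0.0043  0.0892] F [-0.6 -0.2 -1.9] M [-0.02  0.06 -0.02] w 0.261 gf 98.3
yaw/pitch/roll [-2.76 -0.04  0.  ]
shift [ 0.0252 -0.0002 -0.0005] turn [-0.0001  0.0008  0.0007]
86 0.0758291785559391 (array([ 0.584 , -0.0087]), array([0.0578, 0.0467]), 88.52, [[0.5598999857902527, -0.03700000047683716], [0.6065999865531921, -0.03819999843835831], [0.6080999970436096, 0.019600000232458115], [0.5613999962806702, 0.020800000056624413]])
```

View pics/p4.png

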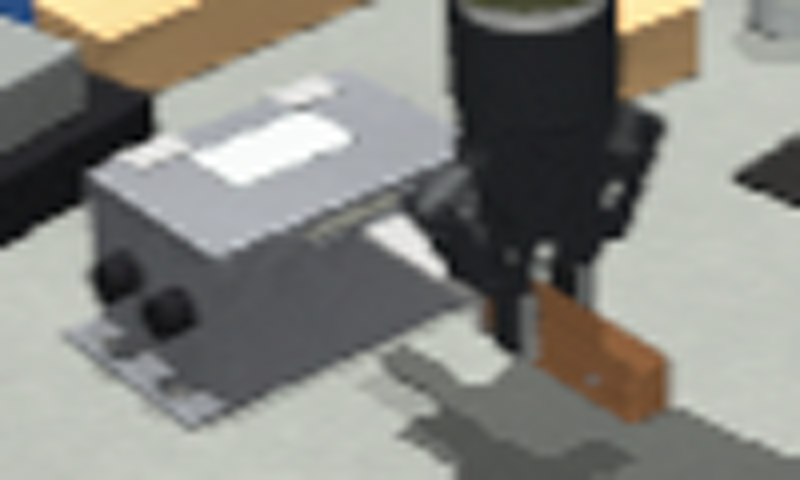

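The tip at crop (380,220) is lined up just in front of the slot, which runs from (310,238) to (400,195). Inserting slowly.

>>> jog_arm(increments=[[0,0,-0.001,0,0,0,-1],[0.008,0,-0.001,0,0,0,-1],[0.016,0,-0.001,0,0,0,-1],[0.026,0,-0.001,0,0,0,-1],[0.026,0,-0.001,0,0,0,-1]])

```text
clock: 7.07
position: [0.5025, -0.0064, 0.0906]
ee_rot: [1.0, -0.025, 0.001, -0.0]
ft_force: [-0.5, -0.1, -1.0]
grip_width: 0.261
grasp_force: 98.3
```

>>> jog_arm(increments=[[0,0,0,0,0,0,-1],[0,0,0,0,0,0,-1]], grip_force=115)

```text
clock: 7.23
position: [0.5001, -0.0063, 0.09]
ee_rot: [1.0, -0.025, -0.0, 0.0]
ft_force: [0.1, 0.9, -2.2]
grip_width: 0.263
grasp_force: 115.2
```

>>> jog_arm(increments=[[0,0,-0.003,0,0,0,-1],[0,0,-0.006,0,0,0,-1],[0,0,-0.009,0,0,0,-1],[0,0,-0.012,0,0,0,-1],[0,0,-0.014,0,0,0,-1]])

```text
clock: 7.65
position: [0.5001, -0.0063, 0.1047]
ee_rot: [1.0, -0.025, -0.0, 0.0]
ft_force: [1.3, -0.5, -4.7]
grip_width: 0.259
grasp_force: 115.2
```

```bash
python3 go.py 0.5 -0.0063 0.09 -2.8 0;  python3 - <<'E'
from h import *
from workcell import optics
c=optics.camera("top");P=cloud(c);z=P[...,2]
for x in np.arange(.51,.74,.015):
    m=(abs(P[...,0]-x)<.006)&(abs(P[...,1]+.05)<.02); b=(abs(P[...,0]-x)<.006)&(abs(P[...,1]+.009-0*x)<.008)
    print(round(x,3),np.median(z[m]).round(4),np.median(z[b]).round(4) if b.any() else None)
E
```

```text
t 7.65 pos [ 0.5001 -0.0063  0.1047] F [ 1.3 -0.5 -4.7] M [0.02 0.17 0.01] w 0.259 gf 115.2
yaw/pitch/roll [-2.82 -0.   -0.01]
shift [-0.0001 -0.      0.0147] turn [ 0.0002  0.0001 -0.0004]
0.51 0.4751 0.4679
0.525 0.4671 0.4615
0.54 0.4556 0.4465
0.555 0.0065 None
0.57 0.0018 None
0.585 0.0015 None
0.6 0.0458 0.0925
0.615 0.0983 0.0977
0.63 0.0965 0.0969
0.645 0.094 0.0953
0.66 0.093 0.0944
0.675 0.0919 0.0917
0.69 0.0883 0.0902
0.705 0.0888 0.0871
0.72 0.0854 0.0833
0.735 0.0029 0.0026
```

The cover is following: about 6° open with 3 N. Continuing along the arc.

>>> jog_arm(increments=[[0.001,0,-0.0063,0,0,0,-1],[0.0023,0,-0.013,0,0,0,-1],[0.004,0,-0.0195,0,0,0,-1],[0.0065,0,-0.0258,0,0,0,-1],[0.009,0,-0.032,0,0,0,-1]])

```text
clock: 8.12
position: [0.5093, -0.0068, 0.1371]
ee_rot: [1.0, -0.025, -0.0, 0.0]
ft_force: [-2.2, -0.8, -3.5]
grip_width: 0.259
grasp_force: 115.2
```

```bash
cat > st.py <<'E'
from h import *
from workcell import optics
import subprocess
c=optics.camera("top");P=cloud(c);z=P[...,2]
m=(P[...,0]>.58)&(P[...,0]<.80)&(abs(P[...,1]+.058)<.018)&(z>.075)&(z<.22)
Q=P[m]; 
for x in np.arange(.59,.8,.015):
    k=abs(Q[:,0]-x)<.006
    if k.any(): print(round(x,3),k.sum(),np.median(Q[k,2]).round(4),end="; ")
q=Q[:,[0,2]]; u,s,v=np.linalg.svd(q-q.mean(0)); print("\nslope deg",np.degrees(np.arctan2(-v[0][1],v[0][0])))
E
python3 go.py 0.5 -0.0063 0.09 -2.8 0;python3 st.py
```

```text
t 8.12 pos [ 0.5093 -0.0068  0.1371] F [-2.2 -0.8 -3.5] M [-0.07  0.73 -0.07] w 0.259 gf 115.2
yaw/pitch/roll [-2.83 -0.02 -0.01]
shift [-0.0093 -0.0001  0.0471] turn [ 0.0002  0.0003 -0.0005]
0.605 8 0.0811; 0.62 35 0.1323; 0.635 46 0.1259; 0.65 38 0.1171; 0.665 35 0.1116; 0.68 40 0.1037; 0.695 37 0.0961; 0.71 32 0.092; 0.725 3 0.0808; 
slope deg -157.29144003038436
```

>>> jog_arm(increments=[[0.0032,0,-0.006,0,0,0,-1],[0.0068,0,-0.0117,0,0,0,-1],[0.0108,0,-0.0172,0,0,0,-1],[0.0151,0,-0.0224,0,0,0,-1],[0.0198,0,-0.0273,0,0,0,-1]])

```text
clock: 8.58
position: [0.5296, -0.0078, 0.1643]
ee_rot: [1.0, -0.025, 0.0, 0.0]
ft_force: [-1.4, -0.0, -3.6]
grip_width: 0.254
grasp_force: 115.3
```

```bash
python3 go.py 0.5 -0.0063 0.09 -2.8 0;python3 st.py
```

```text
t 8.58 pos [ 0.5296 -0.0078  0.1643] F [-1.4 -0.  -3.6] M [-0.08  0.72 -0.12] w 0.254 gf 115.3
yaw/pitch/roll [-2.83  0.01 -0.01]
shift [-0.0296 -0.0001  0.0743] turn [ 0.0001 -0.0002 -0.0006]
0.605 4 0.0821; 0.635 9 0.1622; 0.65 34 0.1553; 0.665 35 0.1417; 0.68 33 0.1231; 0.695 30 0.1092; 0.71 33 0.0952; 0.725 1 0.0835; 
slope deg -136.31152968369537
```

>>> jog_arm(increments=[[0.006,0,-0.005,0,0,0,-1],[0.013,0,-0.01,0,0,0,-1],[0.02,0,-0.0135,0,0,0,-1],[0.0275,0,-0.0165,0,0,0,-1],[0.035,0,-0.019,0,0,0,-1]])

```text
clock: 9.05
position: [0.5651, -0.0094, 0.1832]
ee_rot: [1.0, -0.025, 0.0, -0.0]
ft_force: [-2.8, -0.8, -0.7]
grip_width: 0.258
grasp_force: 115.6
```

```bash
python3 go.py 0.5 -0.0063 0.09 -2.8 0;python3 st.py; python3 - <<'E'
from workcell import optics
import cv2
c=optics.camera("side");cv2.imwrite("pics/p5.png",cv2.resize(c["color"][130:250,170:310][:,:,::-1],None,fx=5,fy=5,interpolation=2))
E
```

```text
t 9.05 pos [ 0.5651 -0.0094  0.1832] F [-2.8 -0.8 -0.7] M [-0.    0.64 -0.  ] w 0.258 gf 115.6
yaw/pitch/roll [-2.81  0.05  0.  ]
shift [-0.0652  0.0001  0.0932] turn [-0.     -0.0008 -0.0003]
0.605 2 0.079; 0.68 14 0.1845; 0.695 10 0.1477; 0.71 7 0.1061; 0.725 1 0.0834; 
slope deg -101.09621442742755
```

View pics/p5.png

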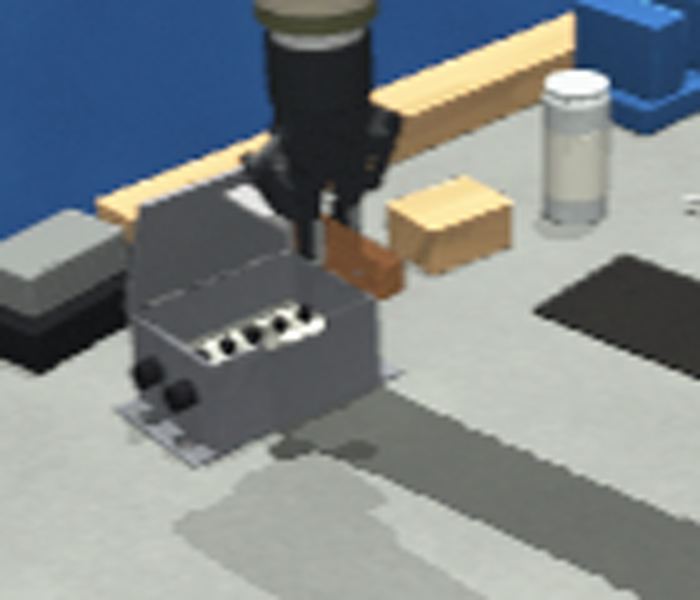

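The cover is about 68° open with its inside visible, and the blade bears on its underside at crop (255,200). The gripper is well clear. Pushing on.

>>> jog_arm(increments=[[0.006,0,0,0,0,0,-1],[0.013,0,0,0,0,0,-1],[0.02,0,0,0,0,0,-1],[0.027,0,0,0,0,0,-1],[0.033,0,0,0,0,0,-1]])

```text
clock: 9.57
position: [0.5979, -0.0111, 0.1826]
ee_rot: [1.0, -0.025, 0.0, 0.0]
ft_force: [-2.2, -0.5, -0.5]
grip_width: 0.26
grasp_force: 115.6
```

>>> jog_arm(increments=[[0.005,0,0,0,0,0,-1],[0.01,0,0,0,0,0,-1],[0.014,0,0,0,0,0,-1],[0.017,0,0,0,0,0,-1],[0.017,0,0,0,0,0,-1]])

```text
clock: 9.98
position: [0.6144, -0.0119, 0.1824]
ee_rot: [1.0, -0.025, 0.0, 0.0]
ft_force: [-0.2, -0.7, -2.1]
grip_width: 0.257
grasp_force: 115.7
```

```bash
python3 go.py 0.5 -0.0063 0.09 -2.8 0;python3 st.py
```

```text
t 9.98 pos [ 0.6144 -0.0119  0.1824] F [-0.2 -0.7 -2.1] M [ 0.01 -0.01 -0.01] w 0.257 gf 115.7
yaw/pitch/roll [-2.82  0.01 -0.  ]
shift [-0.1146  0.      0.0924] turn [ 0.0001 -0.0002 -0.0004]
0.71 3 0.0848; 0.725 17 0.1391; 0.74 10 0.185; 
slope deg 103.07233336460885
```

>>> jog_arm(increments=[[-0.025,0,0,0,0,0,-1],[-0.06,0,0,0,0,0,-1],[-0.1,0,0,0,0,0,-1],[-0.135,0,0,0,0,0,-1],[-0.16,0,0,0,0,0,-1]])

```text
clock: 10.45
position: [0.4517, -0.004, 0.1827]
ee_rot: [1.0, -0.025, 0.0, 0.0]
ft_force: [0.5, 0.1, -1.6]
grip_width: 0.258
grasp_force: 115.7
```

>>> jog_arm(increments=[[0,0.035,0,0,0,0,-1],[0,0.07,0,0,0,0,-1],[0,0.105,0,0,0,0,-1],[0,0.14,0,0,0,0,-1],[0,0.16,0,0,0,0,-1]])

```text
clock: 10.87
position: [0.4458, -0.1679, 0.1834]
ee_rot: [1.0, -0.026, 0.001, 0.001]
ft_force: [0.5, -0.5, -2.1]
grip_width: 0.252
grasp_force: 115.7
```

>>> jog_arm(increments=[[0,0.035,0,0,0,-0.04,-1],[0,0.07,0,0,0,-0.08,-1],[0,0.105,0,0,0,-0.12,-1],[0,0.14,0,0,0,-0.14,-1],[0,0.155,0,0,0,-0.14,-1]])

```text
clock: 11.28
position: [0.4374, -0.3237, 0.1833]
ee_rot: [0.999, 0.044, 0.001, 0.002]
ft_force: [-0.8, -1.1, -1.1]
grip_width: 0.257
grasp_force: 115.6
```

>>> jog_arm(increments=[[0,0,0.02,0,0,0,-1],[0,0,0.045,0,0,0,-1],[0,0,0.07,0,0,0,-1],[0,0,0.08,0,0,0,-1],[0,0,0.08,0,0,0,-1]])

```text
clock: 11.7
position: [0.4376, -0.3179, 0.1007]
ee_rot: [0.999, 0.045, -0.001, -0.001]
ft_force: [0.3, 0.5, -1.7]
grip_width: 0.254
grasp_force: 115.7
```

```bash
python3 go.py 0.446 -0.328 0.036 5.2 0; python3 st.py; python3 - <<'E'
from h import *
from workcell import optics
c=optics.camera("top");P=cloud(c);z=P[...,2];I=c["color"].astype(int)
m=(z>.06)&(z<.12)&(P[...,0]>.50)&(P[...,0]<.62)&(abs(P[...,1]+.32)<.06)
print(m.sum(),np.median(z[m]),rect(P[m]))
cv2.imwrite("pics/p6.png",cv2.resize(c["color"][100:270,210:410][:,:,::-1],None,fx=3.5,fy=3.5,interpolation=2))
E
```

```text
t 11.7 pos [ 0.4376 -0.3179  0.1007] F [ 0.3  0.5 -1.7] M [0.06 0.04 0.03] w 0.254 gf 115.7
yaw/pitch/roll [ 5.21 -0.16  0.1 ]
shift [0.0077 0.011  0.0647] turn [-0.0018  0.0028  0.0002]
0.605 19 0.0814; 0.71 38 0.0832; 0.725 104 0.136; 0.74 42 0.1865; 
slope deg 128.73767706477864
130 0.08987956708489955 (array([ 0.5291, -0.3107]), array([0.0566, 0.0228]), 4.07, [[0.5, -0.3012999892234802], [0.5016999840736389, -0.32409998774528503], [0.5580999851226807, -0.32010000944137573], [0.5565000176429749, -0.2973000109195709]])
```

View pics/p6.png

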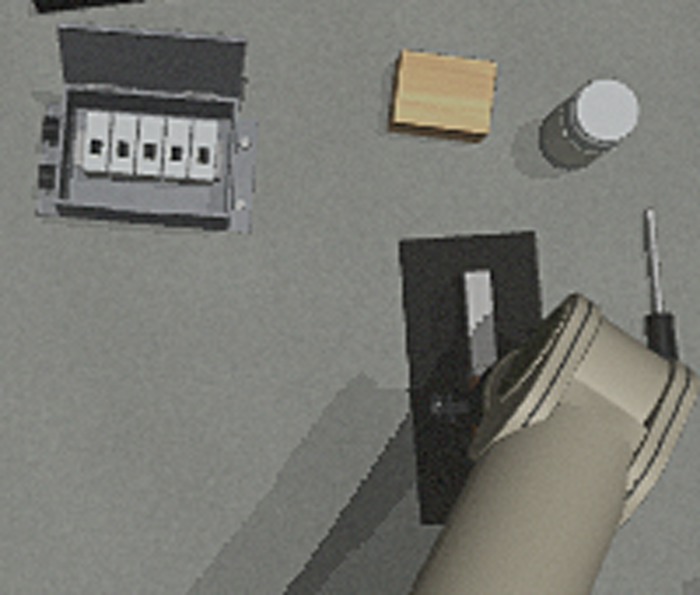

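The top view shows the cover leaning back past upright, and the tool over the mat with its blade at crop (480,310). Now lowering it gently.

>>> jog_arm(increments=[[0.004,0.005,0.01,0,0,0,-1],[0.008,0.011,0.027,0,0,0,-1],[0.008,0.011,0.044,0,0,0,-1],[0.008,0.011,0.056,0,0,0,-1],[0.008,0.011,0.06,0,0,0,-1]])

```text
clock: 12.22
position: [0.4475, -0.3287, 0.0422]
ee_rot: [0.999, 0.045, -0.0, -0.0]
ft_force: [-1.5, -0.3, -1.8]
grip_width: 0.254
grasp_force: 115.7
```

>>> jog_arm(increments=[[0,0,0.002,0,0,0,-1],[0,0,0.004,0,0,0,-1],[0,0,0.005,0,0,0,-1],[0,0,0.006,0,0,0,-1],[0,0,0.006,0,0,0,-1]])

```text
clock: 12.63
position: [0.4478, -0.329, 0.0371]
ee_rot: [0.999, 0.045, 0.0, 0.0]
ft_force: [-0.4, -0.3, -2.6]
grip_width: 0.254
grasp_force: 115.7
```

```bash
python3 go.py 0.446 -0.328 0.033 5.2 0
```

```text
t 12.63 pos [ 0.4478 -0.329   0.0371] F [-0.4 -0.3 -2.6] M [0.02 0.02 0.  ] w 0.254 gf 115.7
yaw/pitch/roll [ 5.2   0.04 -0.03]
shift [-0.0017 -0.0012  0.0041] turn [ 0.0005 -0.0006  0.    ]
```

>>> jog_arm(increments=[[0,0,0.001,0,0,0,-1],[0,0,0.002,0,0,0,-1],[0,0,0.003,0,0,0,-1],[0,0,0.0035,0,0,0,-1],[0,0,0.0035,0,0,0,-1]])

```text
clock: 13.05
position: [0.4476, -0.3289, 0.0332]
ee_rot: [0.999, 0.045, 0.0, 0.0]
ft_force: [-0.5, -0.2, -1.0]
grip_width: 0.257
grasp_force: 116.0
```

>>> jog_arm(increments=[[0,0,0.0005,0,0,0,-1],[0,0,0.0005,0,0,0,-1]])

```text
clock: 13.22
position: [0.4476, -0.3289, 0.0331]
ee_rot: [0.999, 0.045, 0.0, -0.0]
ft_force: [-2.3, 2.2, 5.4]
grip_width: 0.253
grasp_force: 116.9
```

Contact at about 6 N. Releasing and backing off.

>>> jog_arm(increments=[[0,0,0,0,0,0,-0.3],[0,0,0,0,0,0,0],[0,0,0,0,0,0,0.5],[0,0,0,0,0,0,1],[0,0,0,0,0,0,1]], grip_force=20)

```text
clock: 13.63
position: [0.4476, -0.3289, 0.0326]
ee_rot: [0.999, 0.045, 0.0, 0.0]
ft_force: [-0.9, -0.3, -0.8]
grip_width: 0.898
grasp_force: 0.0
```

>>> jog_arm(increments=[[0,0,0,0,0,0,1],[0,0,-0.01,0,0,0,1],[0,0,-0.035,0,0,0,1],[0,0,-0.07,0,0,0,1],[0,0,-0.1,0,0,0,1]])

```text
clock: 14.05
position: [0.4474, -0.3289, 0.1348]
ee_rot: [0.999, 0.045, -0.0, 0.0]
ft_force: [-0.7, -1.5, 0.8]
grip_width: 1.002
grasp_force: 0.0
```

>>> jog_arm(increments=[[0,0,-0.035,0,0,0,1],[0,0,-0.07,0,0,0,1],[-0.02,0,-0.1,0,0,0,1],[-0.04,0,-0.12,0,0,0,1],[-0.04,0,-0.12,0,0,0,1]])

```text
clock: 14.47
position: [0.406, -0.335, 0.2585]
ee_rot: [0.999, 0.043, 0.003, 0.002]
ft_force: [-0.5, -1.1, 0.4]
grip_width: 1.003
grasp_force: 0.0
```

```bash
python3 go.py 0.446 -0.1 0.25 5.2 0; python3 - <<'E'
from workcell import optics
import cv2
c=optics.camera("side");cv2.imwrite("pics/p7.png",cv2.resize(c["color"][100:260,160:400][:,:,::-1],None,fx=3,fy=3,interpolation=2))
E
```

```text
t 14.47 pos [ 0.406  -0.335   0.2585] F [-0.5 -1.1  0.4] M [-0.06 -0.02  0.02] w 1.003 gf 0.0
yaw/pitch/roll [ 4.99  0.31 -0.29]
shift [ 0.0603 -0.2307  0.0077] turn [ 0.0051 -0.0055 -0.0037]
```

View pics/p7.png

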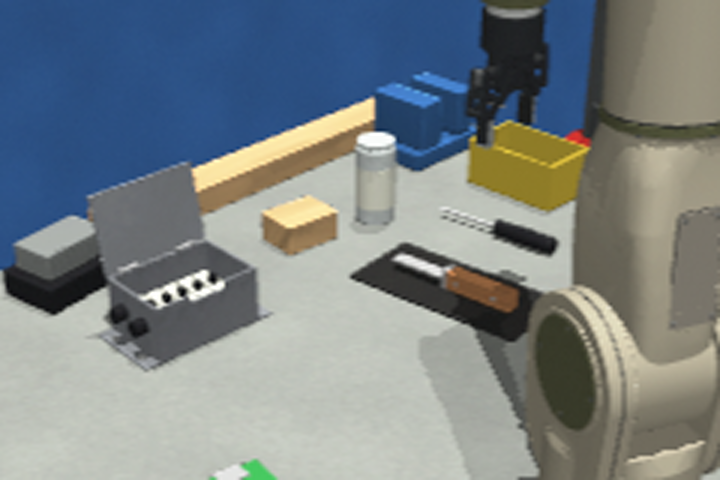

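The cover leans back at crop (150,215), the tool lies whole and flat on the mat from (395,260) to (515,295), and the bystanders haven't moved. One settling move, then I hand in.

>>> jog_arm(increments=[[0,0,0,0,0,0,1],[0,0,0,0,0,0,1],[0,0,0,0,0,0,1]])

```text
clock: 14.77
position: [0.408, -0.3318, 0.2515]
ee_rot: [0.999, 0.046, -0.001, -0.001]
ft_force: [0.1, -0.2, 0.2]
grip_width: 0.993
grasp_force: 0.0
```

```bash
python3 -c "
from workcell import workorder
print(workorder.hand_in())"
```

```text
the job is handed in; nothing more can be done
None
```

The job is handed in at about 15 s: the box cover was levered open with the pry tool and leans back past upright, and the tool lies flat and whole on the mat; hand-in returned no verdict.

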